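# Unhook the clock, dock it and fold the hook away

### The job

Take the square desk clock down from its stand: raise it straight up so that the hook's red head slides along the keyhole slot in its back to the wide end, draw it forward off the hook, and set it down gently, upright, in the black charging dock with its dial facing the dock's front. Then fold the empty hook all the way up against the stand's board. Leave the other things on the table where they are.

Things in the scene. Friction and masses are not known exactly. Their poses are not given: they have to be found in the camera images.
- stand: Fixed stand: grey base 125 (x) x 150 (y) x 12 mm; white upright board 110 wide, 12 thick, top at 177 mm, front face at x = +28 mm. Origin: centre of underside; front is -x, yaw varies. Hinged hook at z = 135 mm, y = 0, between cheeks (y to +-17, x from +7 mm). Two rubber-tipped bumpers (y = +-32, z = 91 mm) reach to x = -21 mm; the clock's back leans on them.
- hook (a joint): Fold-up hook: 0 = level, pointing to the stand's -x, on its stop (start); grows as it folds UP about an axis along the stand's y at stand x = +12, z = 135 mm; 1.5 rad = folded to its stop, upright along the board. Stiff hinge (about 0.08 N m), stays where it is left.
- hook_head (a point): Centre of the hook's red head: disc 22 mm across, 6 mm thick, square to the 7 mm steel arm, 44.5 mm from the hinge axis: at stand (-32, 0, 135) mm unfolded, near (9, 0, 179) mm folded. It can be pinched across its diameter along the stand's y and carried round the arc (a pinch may slip late on); once steep, pressing it from the front towards the board sends it home.
- clock: Square wood-coloured clock, 28 (x) x 104 (y) x 100 (z) mm, dial on its front (-x), dark handle on top, about 0.25 kg. Origin: centre of underside. Starts hung on the hook: origin at stand (-36, 0, 61) mm, same yaw. Hollow, 4 mm back plate with a keyhole: slot 13 mm wide above, octagonal wide end 31 mm across below. Hook's head is inside, its arm at the slot's top, 26 mm above the wide end.
- clock_keyhole (a point): Centre of the keyhole's wide end, on the clock's back face: clock (14, 0, 48) mm. The clock comes off forward (stand -x) when this is level with hook_head within about 4 mm up, down and sideways, that is after a lift of 26 mm; the head reaches 14 mm into the clock from its back face, so draw it 25 mm or more.
- clock_handle (a point): Centre of the handle's bar: clock (0, 0, 143) mm. Bar 14 (x) x 14 (z) mm, 70 mm long along the clock's y, on two posts at y = +-30 mm; 36 mm free under it. Grasp it from above across x.
- clock_dial (a point): Centre of the dial on the clock's front face: clock (-14, 0, 50) mm.
- dock: Black charging dock, fixed: 66 (x) x 140 (y) x 24 mm, a trough 42 (x) x 116 (y) mm inside, floor at 10 mm, walls 12 mm. Origin: centre of the underside; its front is -x, marked by a small green lamp on the front face; yaw varies. Stand and dock may swap sides.
- dock_floor (a point): Centre of the dock's inner floor: dock (0, 0, 10) mm; the clock's origin goes here.
- sharpener: Small brass pencil sharpener, 18x28x16 mm, loose; origin under its centre. Leave it.
- bulldog_clip: Black spring clip, 32x50x12 mm, loose. Leave it.
- marker_slate: Slate-blue marker, 131 mm long, 18 mm thick, lying loose. Leave it.
- wood_letter_2: Wooden printing block, 52x32x23 mm, loose. Leave it.
Mind the look-alikes: they are no part of the job. Of the things shaped like the clock, the wood one is meant. There is more than one size of the stand; the one meant has the size given above.

How it is judged:
On the way, in this order (a step that is already met when the one before it is completed fails the run):
1. the clock is off the hook, clear of it (distance between clock_keyhole and hook_head above 0.06 m), for 0.1 s.
2. the clock stands upright and let go in the dock, dial to the dock's front (x of clock in the frame of dock between -0.012 and 0.012 m and y of clock in the frame of dock between -0.014 and 0.014 m and z of clock in the frame of dock below 0.014 m and angle between clock's own z axis and vertical below 0.1 rad and x of clock_dial in the frame of dock below 0 m and contact force between the fingers and clock below 0.1 N and linear speed of clock below 0.02 m/s), for 0.2 s.
3. the hook is folded up (value of joint hook above 1.3 rad), for 0.2 s.
At the end, for the whole second after the job is handed in: Clock in the dock (origin within 12 mm in x, 14 mm in y of its centre, under 14 mm above its underside), tilt under 0.1 rad, dial on the dock's front side, at rest, let go; hook folded beyond 1.3 rad; sharpener, clip, marker and block within 30 mm of their starts (all of step 2 and value of joint hook above 1.3 rad); the robot touches nothing.
It fails at once if the sharpener was disturbed (moved more than 30 mm) (distance of sharpener from where it was at the start of the episode above 0.03 m).
It fails at once if the clip was disturbed (moved more than 30 mm) (distance of bulldog_clip from where it was at the start of the episode above 0.03 m).
It fails at once if the marker was disturbed (moved more than 30 mm) (distance of marker_slate from where it was at the start of the episode above 0.03 m).
It fails at once if the wooden block was disturbed (moved more than 30 mm) (distance of wood_letter_2 from where it was at the start of the episode above 0.03 m).
It fails at once if the clock was dropped (it moves faster than 0.5 m/s out of the fingers) (contact force between the fingers and clock below 0.05 N and linear speed of clock above 0.5 m/s).
It also fails if it takes over 61 s, if anything falls off the work surface, if the arm or the gripper's body presses on something with over 40 N, if the wrist force passes 120 N, or if a joint passes its speed limit or range.

### The arm

A 6-joint arm with a two-finger parallel gripper is mounted at the origin on the work surface; the furniture and walls round the work are solid. World frame = base frame: x ahead of the robot, y to its left, z up, the work surface at z = 0. Lengths are in m, angles in rad, forces in N, time in s.
With the tool pointing down it reaches from about 0.375 to 0.975 m from the base axis. Payload 3.8 kg.
Tool frame: the origin (TCP) lies at the very end of the fingers, on their centre line; the grasp point (between the pads) lies behind it (bot.tcp_to_grasp is the y of the grasp point in the tool frame, in m); y points along the fingers, z is the direction in which the jaws open and shut, and the axes are right-handed (so a half turn about y gives the same grasp; the last joint's range is limited). The gripper opens to 85 mm and grips with 20 to 120 N. Pads are 22 mm wide; open, the fingers measure 114 mm over their backs; the gripper's body (76 mm by 85 mm) begins 54 mm behind the grasp point. The pads swing forward as they close: fully open they stand 13 mm farther back than shut.
Start: joints at [-1.18, 0.264, 1.604, -0, 1.274, -0.037], TCP at [0.28, -0.614, 0.231] pointing down, gripper open.
Joint ranges: [-2.63, 2.63], [-0.94, 2.18], [0.31, 2.57], [-1.31, 4.45], [0, 2.66], [-2.55, 2.55]. Speed limits (rad/s): [2.57, 2.57, 3.14, 3.14, 3.14, 3.14].

### API

Orientations are given as a rotation vector (axis times angle).
In Python, from workcell import bot, optics, workorder gives the robot as it stands.
- The arm moves only by the shell command python3 -m handwheel 'ROWS' [FORCE]. ROWS is JSON, a list of rows, each a list of 7 numbers: the shift along the tool's x, y, z in m, then the turn, a rotation vector about the tool's x, y, z in rad, then the opening, from 0 (shut) to 1 (fully open). A call has 1 to 8 rows; each row shifts and turns the commanded pose from where the row before left it, along the tool's axes as they then stand; what a row does not reach is not made up. A row lasts 1/8 s, in which the tool goes at most 62.5 mm and 10.7 degrees, less where a joint would pass 70% of its speed; a pose out of reach is approached as far as the arm can. A call with a gripper value outside its range is refused whole. The fingers move at their own pace and stop on an object; FORCE is the grip in N (left out, the last holds). Time passes only in rows, so rows that do not move let the fingers close. It gives the time, the measured TCP pose, the force and the opening at its end, in the units of the state.
- bot.read_state(): the state, without advancing time (a new reading comes with each control period).
- optics.read_camera(name): name is "side" or "top" or "wrist"; returns a dict with "image" (384x512x3 uint8, red, green, blue), "z_map" (384x512 float32, m along the optical axis (not along the pixel's ray), 0 where there is no reading), "mtx" (3x3 intrinsics, pixels), "dist" ([k1, k2, p1, p2, k3] as OpenCV has them; the pictures are not rectified), "world_from_camera" (4x4, takes a point from camera to world coordinates); the wrist camera has in their place "hand_eye" (4x4, takes a point from camera to tool coordinates, whose origin is the TCP and whose axes are the tool frame's). Camera axes: x right, y down, z forward; pixel columns grow to the right and rows downward; lengths in m; the calibration is good to about 2 mm. A picture is of the moment at which its call begins: read the wrist's pose just before it.
- workorder.finish_job(): hands the job in, once; it reports no verdict.
The state is a dict: "time": time; "q": joint angles; "joint_vel": joint speeds; "joint_torque": joint torques, N m; "tool_pos": TCP position; "tcp_rot": TCP orientation; "wrist_force": force on the tool from outside, world axes, zero at the start; "torque": the same for the moment, N m; "width": opening from 0.0 (shut) to 1.0 (fully open).
Only numpy, scipy, OpenCV 4.12 (cv2) and the standard library are available. Lean on these libraries where they do the work, as an engineer would, in place of code of your own. Each camera call takes 0.05 s, during which the arm holds its last target.

## Working session

There is one attempt and no reset: what is moved stays moved. The work goes in short steps, Python scripts to look and compute and a shell command to move; the robot and the scene stay as the last step left them, time stands still between calls to the robot, and variables do not carry over. Pictures are saved under pics/ and viewed, and the job is handed in when it is done.

```bash
ls; mkdir -p pics
cat > h.py <<'E'
import numpy as np, cv2
from workcell import bot, optics
from scipy.spatial.transform import Rotation as R
def snap(name,fn=None):
    st=bot.read_state(); c=optics.read_camera(name)
    if fn: cv2.imwrite('pics/'+fn,c['image'][:,:,::-1])
    if 'world_from_camera' in c: T=c['world_from_camera']
    else:
        B=np.eye(4); B[:3,:3]=R.from_rotvec(st['tcp_rot']).as_matrix(); B[:3,3]=st['tool_pos']; T=B@c['hand_eye']
    np.savez('/tmp/%s.npz'%name,img=c['image'],z=c['z_map'],mtx=c['mtx'],dist=c['dist'],T=T)
    return c['image'],c['z_map'],c['mtx'],c['dist'],np.array(T)
def load(name):
    d=np.load('/tmp/%s.npz'%name); return d['img'],d['z'],d['mtx'],d['dist'],d['T']
def cloud(z,mtx,dist,T):
    h,w=z.shape; u,v=np.meshgrid(np.arange(w),np.arange(h))
    p=cv2.undistortPoints(np.stack([u,v],-1).reshape(-1,1,2).astype(np.float32),np.array(mtx),np.array(dist)).reshape(h,w,2)
    P=np.concatenate([p*z[...,None],z[...,None]],-1)
    W=P@T[:3,:3].T+T[:3,3]; W[z<=0]=np.nan
    return W
E
python3 - <<'E'
from h import *
print(bot.read_state(), bot.tcp_to_grasp)
for n in ['side','top','wrist']:
    i,z,m,d,T=snap(n,n+'0.png'); print(n,np.round(T,3).tolist(),np.array(m).tolist(),d)
E
```

```text
pics
{'time': 0.0, 'q': array([-1.17987328e+00,  2.64785842e-01,  1.60536431e+00,  7.69439929e-06,
        1.27372365e+00, -3.69340360e-02]), 'joint_vel': array([ 0.00086832,  0.00091935, -0.00044083, -0.00155335,  0.00039722,
        0.00141603]), 'joint_torque': array([ 8.07918495e-04, -5.15107477e+01, -3.67311215e+01, -1.16884439e-04,
        1.29958894e-02, -8.87256306e-06]), 'tool_pos': array([ 0.27977194, -0.61348292,  0.22994525]), 'tcp_rot': array([-0.43168959,  1.98748598, -1.98292157]), 'wrist_force': array([-0.10096293,  0.15385137, -0.16201485]), 'torque': array([0.0321382 , 0.01643463, 0.01312774]), 'width': 1.004515298509037} -0.0187
side [[-0.956, -0.125, 0.266, 0.222], [-0.294, 0.398, -0.869, 0.96], [0.003, -0.909, -0.417, 0.619], [0.0, 0.0, 0.0, 1.0]] [[414.3029406103826, 0.0, 257.4950075696673], [0.0, 414.3029406103826, 186.1910413991449], [0.0, 0.0, 1.0]] [-0.04827259  0.          0.          0.          0.        ]
top [[0.021, -0.99, 0.136, 0.322], [-0.999, -0.018, 0.029, -0.102], [-0.026, -0.137, -0.99, 1.593], [0.0, 0.0, 0.0, 1.0]] [[478.2710711079236, 0.0, 255.57689624266268], [0.0, 478.2710711079236, 199.87095209924996], [0.0, 0.0, 1.0]] [0.01713126 0.         0.         0.         0.        ]
wrist [[0.415, -0.869, -0.27, 0.349], [-0.91, -0.397, -0.121, -0.583], [-0.002, 0.296, -0.955, 0.373], [0.0, 0.0, 0.0, 1.0]] [[327.1273837008653, 0.0, 249.23005312410342], [0.0, 327.1273837008653, 192.94891762703412], [0.0, 0.0, 1.0]] [-0.05003605  0.          0.          0.          0.        ]
```

View pics/side0.png

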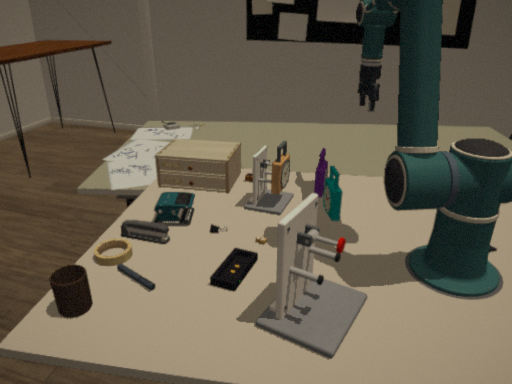

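View pics/top0.png

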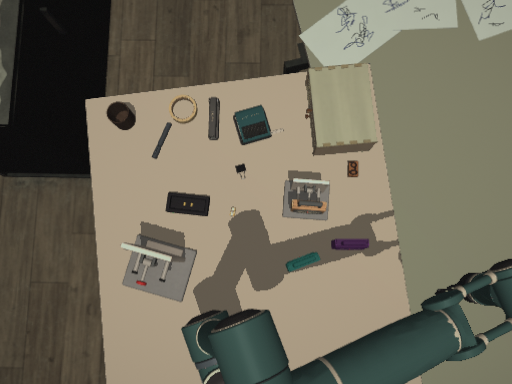

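View pics/wrist0.png

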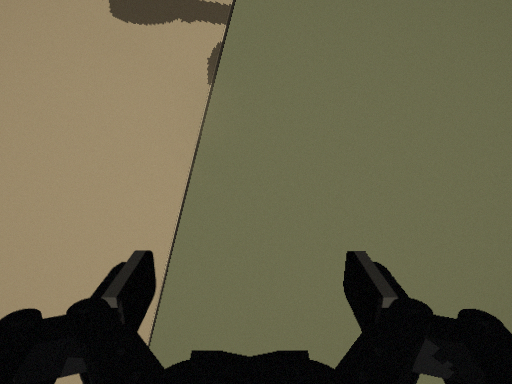

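The side view shows the wood clock at (281,170), hanging on the smaller stand at (270,195). Its look-alikes are the teal clock at (333,195), the purple clock at (321,172), and a larger empty stand at (310,290). In the top view the clock is at (309,205), its stand at (307,200), the big stand at (160,268) and the black dock at (188,204). I'll measure these and check a close crop.

Run:
```python
from h import *
i,z,m,d,T=load('top'); W=cloud(z,m,d,T); np.save('/tmp/topW.npy',W)
def crop(i,x0,y0,x1,y1,k,fn): cv2.imwrite('pics/'+fn,cv2.resize(i[y0:y1,x0:x1,::-1],None,fx=k,fy=k,interpolation=cv2.INTER_CUBIC))
a=i[150:240,260:380]; b=i[170:240,150:250]
crop(i,260,160,380,250,6,'c_stand.png'); crop(i,150,180,250,225,7,'c_dock.png')
i2,z2,m2,d2,T2=load('side'); crop(i2,205,135,355,235,5,'c_side.png')
# stand base: height 12mm grey
def rect(mask,name):
    mask=mask.astype(np.uint8); n,l,s,c=cv2.connectedComponentsWithStats(mask)
    for k in range(1,n):
        if s[k,4]<60: continue
        P=W[l==k][:,:2].astype(np.float32); r=cv2.minAreaRect(P)
        print(name,c[k].round(),s[k,4],'ctr',np.round(r[0],4),'size',np.round(r[1],4),'ang',round(r[2],2),'z',np.nanmedian(W[l==k][:,2]).round(4))
Z=W[...,2]
print(np.nanmedian(Z[230:300,340:395]))
rect((Z>0.007)&(Z<0.018),'low'); rect((Z>0.018)&(Z<0.03),'dock')
rect((Z>0.165)&(Z<0.188),'board'); rect((Z>0.195)&(Z<0.225),'handle')
```

```text
-0.00022023091484979496
low [ 46. 116.] 92 ctr [0.8198 0.6724] size [0.0084 0.1894] ang 89.62 z 0.0128
low [121. 115.] 76 ctr [0.824  0.4122] size [0.034  0.0471] ang 74.8 z 0.0112
low [162. 139.] 134 ctr [0.7401 0.269 ] size [0.0191 0.131 ] ang 67.99 z 0.0137
low [297. 205.] 455 ctr [ 0.5437 -0.223 ] size [0.149  0.1238] ang 86.56 z 0.012
low [325. 195.] 99 ctr [ 0.5624 -0.2848] size [0.0292 0.0711] ang 86.35 z 0.0118
low [188. 203.] 340 ctr [0.5231 0.1694] size [0.1209 0.0453] ang 83.61 z 0.0108
low [150. 240.] 142 ctr [0.3918 0.2721] size [0.1415 0.0329] ang 80.09 z 0.0139
low [162. 276.] 1441 ctr [0.3077 0.2558] size [0.2105 0.1752] ang 77.63 z 0.0147
dock [183. 108.] 212 ctr [0.8501 0.2001] size [0.094  0.0931] ang 83.81 z 0.024
dock [353. 168.] 111 ctr [ 0.6516 -0.377 ] size [0.0311 0.0519] ang 89.36 z 0.0219
dock [187. 203.] 354 ctr [0.5223 0.1708] size [0.14   0.0669] ang 85.44 z 0.0232
dock [154. 244.] 98 ctr [0.3861 0.2703] size [0.0633 0.0285] ang 75.46 z 0.0266
dock [178. 250.] 146 ctr [0.3655 0.1902] size [0.1061 0.0317] ang 72.78 z 0.0244
board [24. 69.] 564 ctr [0.9307 0.6712] size [0.0643 0.4381] ang 81.56 z 0.1766
board [311. 181.] 164 ctr [ 0.5781 -0.2263] size [0.1087 0.0136] ang 86.25 z 0.1759
handle [19. 66.] 729 ctr [0.9252 0.6727] size [0.0521 0.4177] ang 84.34 z 0.2093
handle [310. 203.] 118 ctr [ 0.5067 -0.221 ] size [0.0693 0.0139] ang 86.55 z 0.2087
handle [147. 260.] 83 ctr [0.332  0.2503] size [0.0453 0.0275] ang 76.57 z 0.1979
```

View pics/c_stand.png

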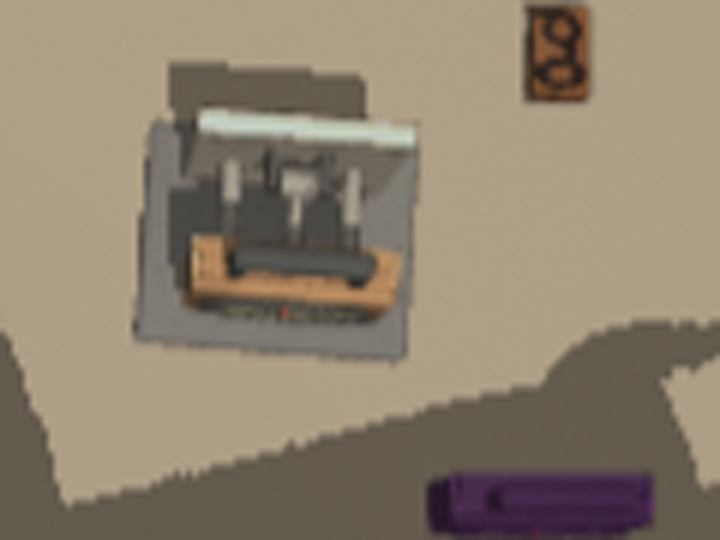

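View pics/c_dock.png

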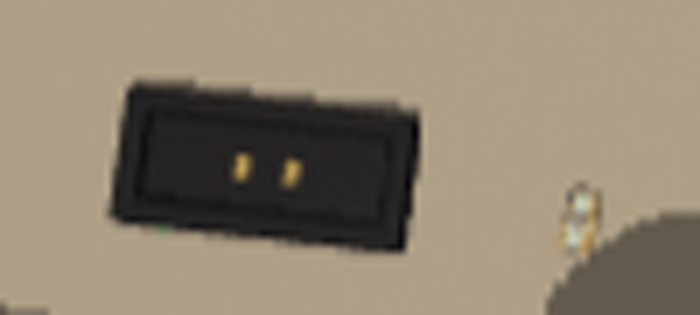

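View pics/c_side.png

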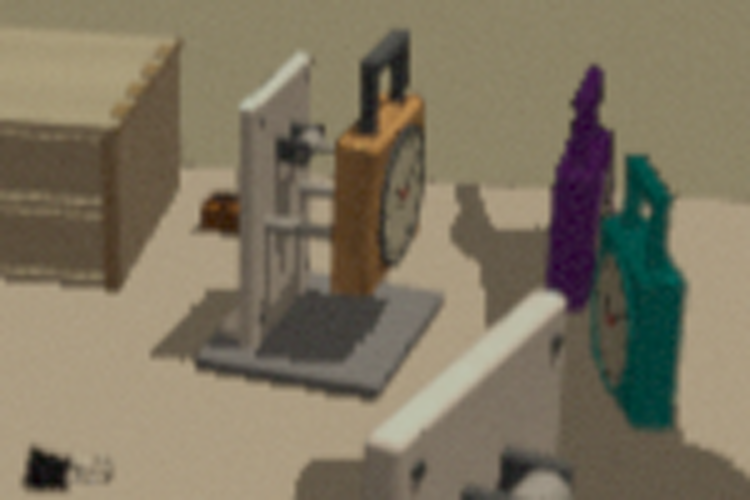

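```bash
cat >> h.py <<'E'
def tool():
    st=bot.read_state(); return np.array(st['tool_pos']),R.from_rotvec(st['tcp_rot']),st
def goto(p=None,yawjaw=None):
    """print shift (tool axes) to world point p and turn to make tool down with jaw axis at world yaw (deg, mod 180)"""
    t,r,st=tool(); M=r.as_matrix()
    print('t',round(st['time'],2),'tcp',t.round(4),'xax',M[:,0].round(3),'yax',M[:,1].round(3),'zax',M[:,2].round(3),'F',st['wrist_force'].round(1),'w',round(st['width'],3))
    if p is not None: print(' shift tool',np.round(M.T@(np.array(p)-t),4))
    if yawjaw is not None:
        for a in (yawjaw,yawjaw+180):
            zc=np.array([np.cos(np.radians(a)),np.sin(np.radians(a)),0]);y=np.array([0,0,-1.]);D=np.stack([np.cross(y,zc),y,zc],1)
            rv=R.from_matrix(M.T@D).as_rotvec(); print(' turn',a,rv.round(3),'deg',np.degrees(np.linalg.norm(rv)).round(1))
    print(' q',st['q'].round(3))
E
python3 - <<'E'
from h import *
goto([0.507,-0.221,0.3],-3.5)
W=np.load('/tmp/topW.npy')
i=load('top')[0].astype(int)
for n,(x0,y0,x1,y1) in dict(teal=(285,250,322,274),purple=(330,235,372,252)).items():
    s=W[y0:y1,x0:x1].reshape(-1,3); s=s[s[:,2]>0.02]
    for a,b in((0.02,0.12),(0.12,0.2)):
        q=s[(s[:,2]>a)&(s[:,2]<b)]
        print(n,a,len(q),q.min(0).round(3),q.max(0).round(3))
E
```

```text
t 0.15 tcp [ 0.2798 -0.6136  0.2302] xax [-0.91  -0.415 -0.   ] yax [-0.001  0.002 -1.   ] zax [ 0.415 -0.91  -0.002] F [-0.4  0.6 -0.2] w 1.002
 shift tool [-0.3696 -0.0693 -0.2631]
 turn -3.5 [ 2.000e-03 -1.082e+00 -1.000e-03] deg 62.0
 turn 176.5 [1.00e-03 2.06e+00 2.00e-03] deg 118.0
 q [-1.18   0.265  1.605  0.     1.274 -0.037]
teal 0.02 235 [ 0.307 -0.262  0.021] [ 0.372 -0.157  0.109]
teal 0.12 109 [ 0.323 -0.242  0.122] [ 0.357 -0.176  0.157]
purple 0.02 242 [ 0.382 -0.41   0.021] [ 0.411 -0.306  0.117]
purple 0.12 119 [ 0.391 -0.392  0.122] [ 0.405 -0.324  0.156]
```

```bash
python3 -m handwheel '[[0,-0.012,0,0,-0.18,0,0.7],[0,-0.012,0,0,-0.18,0,0.7],[0,-0.012,0,0,-0.18,0,0.7],[0,-0.012,0,0,-0.18,0,0.7],[0,-0.012,0,0,-0.18,0,0.7],[0,-0.012,0,0,-0.182,0,0.7]]' 40; python3 -c "
from h import *
goto([0.500,-0.221,0.3],-3.5)"
```

```text
time: 0.9
tool_pos: [0.2799, -0.6139, 0.3031]
tcp_rot: [-1.182, 1.25, -1.249]
wrist_force: [-0.5, -0.7, -0.4]
width: 0.702
t 0.9 tcp [ 0.2799 -0.6139  0.3031] xax [-0.055 -0.998 -0.001] yax [-0.     0.001 -1.   ] zax [ 0.998 -0.055 -0.   ] F [-0.5 -0.7 -0.4] w 0.702
 shift tool [-0.4044  0.0033  0.1981]
 turn -3.5 [ 0.     0.006 -0.001] deg 0.4
 turn 176.5 [-1.000e-03 -3.136e+00 -1.000e-03] deg 179.7
 q [-1.18   0.231  1.514 -0.     1.398 -1.125]
```

```bash
python3 -m handwheel '[[-0.05,0,0.025,0,0,0,0.7],[-0.05,0,0.025,0,0,0,0.7],[-0.05,0,0.025,0,0,0,0.7],[-0.05,0,0.025,0,0,0,0.7],[-0.05,0,0.025,0,0,0,0.7],[-0.05,0,0.025,0,0,0,0.7],[-0.05,0,0.025,0,0,0,0.7],[-0.05,0.003,0.025,0,0.006,0,0.7]]'; python3 -c "
from h import *
snap('wrist','w1.png')
goto([0.507,-0.221,0.187],-3.5)"
```

```text
time: 1.9
tool_pos: [0.5047, -0.2254, 0.3003]
tcp_rot: [-1.176, 1.258, -1.259]
wrist_force: [0.4, -0.6, 0.3]
width: 0.704
t 1.95 tcp [ 0.5074 -0.2194  0.2997] xax [-0.064 -0.998 -0.006] yax [ 0.002  0.006 -1.   ] zax [ 0.998 -0.064  0.002] F [ 2.4  3.9 -0.5] w 0.7
 shift tool [ 0.0023  0.1127 -0.0005]
 turn -3.5 [-0.002 -0.003 -0.006] deg 0.4
 turn 176.5 [ 9.000e-03  3.139e+00 -3.000e-03] deg 179.8
 q [-0.457 -0.004  1.779  0.006  1.367 -0.395]
```

View pics/w1.png

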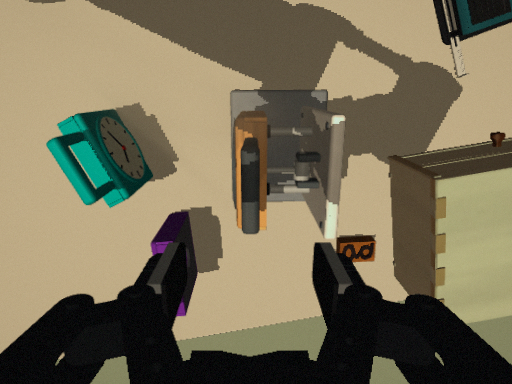

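The handle bar is at about (250,185) on the wood clock, between the fingers' column range. The board's top edge is at about (333,175). I'll measure the handle and board yaw from this view.

Run:
```python
from h import *
i,z,m,d,T=snap('wrist'); W=cloud(z,m,d,T); Z=W[...,2]
hsv=cv2.cvtColor(i,cv2.COLOR_RGB2HSV)
def rep(n,mask):
    P=W[mask]; P=P[~np.isnan(P[:,0])]
    nn,l,s,c=cv2.connectedComponentsWithStats(mask.astype(np.uint8)); k=1+s[1:,4].argmax()
    P=W[l==k]; r=cv2.minAreaRect(P[:,:2].astype(np.float32)); print(n,c[k].round(),len(P),np.round(r[0],4),np.round(r[1],4),round(r[2],2),'z',np.percentile(P[:,2],[5,50,95]).round(4))
box=np.zeros(Z.shape,bool); box[80:240,215:350]=1
rep('bar',box&(Z>0.2)&(Z<0.22)); rep('board',box&(Z>0.170)&(Z<0.19)); rep('clocktop',box&(Z>0.155)&(Z<0.168)&(hsv[...,1]>120)); rep('base',box&(Z>0.008)&(Z<0.018))
goto([0.507,-0.221,0.187],-3.5)
```

```text
bar [247. 196.] 1599 [ 0.5056 -0.2208] [0.0675 0.0139] 86.66 z [0.2062 0.2094 0.2108]
board [330. 179.] 1694 [ 0.5766 -0.2237] [0.1035 0.0125] 86.43 z [0.1723 0.1766 0.1779]
clocktop [249. 169.] 1717 [ 0.5064 -0.2223] [0.1028 0.0278] 86.53 z [0.1576 0.1598 0.1611]
base [275. 111.] 2589 [ 0.5457 -0.1757] [0.0495 0.1237] 86.52 z [0.0102 0.0119 0.0134]
t 2.0 tcp [ 0.5058 -0.2224  0.2996] xax [-0.061 -0.998 -0.003] yax [ 0.     0.003 -1.   ] zax [ 0.998 -0.061 -0.   ] F [-0.1 -0.3  0.6] w 0.701
 shift tool [-0.0012  0.1126  0.0011]
 turn -3.5 [ 0.    -0.    -0.003] deg 0.2
 turn 176.5 [0.004 3.141 0.   ] deg 180.0
 q [-0.461 -0.004  1.779  0.002  1.367 -0.4  ]
```

```bash
python3 -m handwheel '[[-0.001,0.04,0,0,0,0,0.7],[0,0.04,0,0,0,0,0.7],[0,0.025,0,0,0,0,0.7],[0,0.0085,0,0,0,0,0.7],[0,0,0,0,0,0,0.3],[0,0,0,0,0,0,0],[0,0,0,0,0,0,0],[0,0,0,0,0,0,0]]' 60; python3 -c "
from h import *
goto()"
```

```text
time: 3.0
tool_pos: [0.505, -0.2267, 0.1884]
tcp_rot: [-1.176, 1.256, -1.261]
wrist_force: [-0.7, -0.4, 4.8]
width: 0.149
t 3.0 tcp [ 0.505  -0.2267  0.1884] xax [-0.067 -0.998  0.001] yax [ 0.003 -0.001 -1.   ] zax [ 0.998 -0.067  0.003] F [-0.7 -0.4  4.8] w 0.149
 q [-0.467  0.065  1.915 -0.     1.159 -0.4  ]
```

```bash
python3 -m handwheel '[[0,0,0,0,0,0,0],[0,0,0,0,0,0,0]]' 60; python3 -c "
from h import *
goto()"
```

```text
time: 3.25
tool_pos: [0.505, -0.2266, 0.1883]
tcp_rot: [-1.176, 1.256, -1.26]
wrist_force: [0.2, -1.1, 6.1]
width: 0.147
t 3.25 tcp [ 0.505  -0.2266  0.1883] xax [-0.067 -0.998  0.001] yax [ 0.002 -0.001 -1.   ] zax [ 0.998 -0.067  0.002] F [ 0.2 -1.1  6.1] w 0.147
 q [-0.467  0.065  1.915 -0.     1.159 -0.4  ]
```

```bash
python3 -m handwheel '[[0,-0.007,0,0,0,0,0],[0,-0.007,0,0,0,0,0],[0,-0.006,0,0,0,0,0],[0,-0.006,0,0,0,0,0],[0,0,0,0,0,0,0]]' 60; python3 -c "
from h import *
goto()
snap('wrist','w2.png'); i=snap('side')[0]
cv2.imwrite('pics/s2.png',cv2.resize(i[100:220,200:360,::-1],None,fx=4.5,fy=4.5,interpolation=2))"
```

```text
time: 3.88
tool_pos: [0.5045, -0.2263, 0.2135]
tcp_rot: [-1.176, 1.257, -1.259]
wrist_force: [0.3, -0.3, -1.9]
width: 0.145
t 3.88 tcp [ 0.5045 -0.2263  0.2135] xax [-0.067 -0.998  0.   ] yax [ 0.001 -0.001 -1.   ] zax [ 0.998 -0.067  0.001] F [ 0.3 -0.3 -1.9] w 0.145
 q [-0.467  0.045  1.888  0.     1.207 -0.4  ]
```

View pics/s2.png

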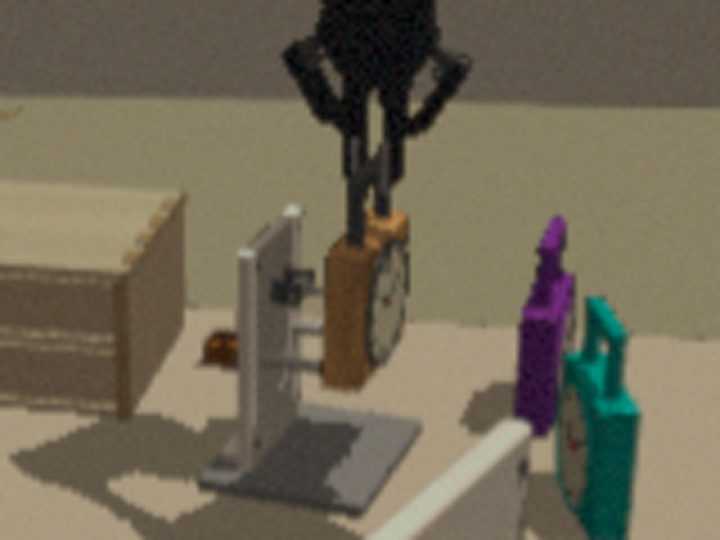

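View pics/w2.png

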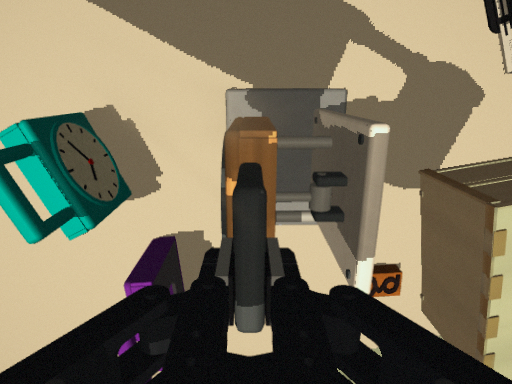

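The clock has risen with the fingers, and its top is visible at about (250,135). I'll check its actual height, then draw it forward.

```bash
python3 - <<'E'
from h import *
i,z,m,d,T=load('wrist'); W=cloud(z,m,d,T); Z=W[...,2]
hsv=cv2.cvtColor(i,cv2.COLOR_RGB2HSV)
P=W[120:160,235:268].reshape(-1,3); P=P[P[:,2]>0.17]; print(np.percentile(P[:,2],[10,50,90]).round(4),P[:,:2].mean(0))
E
python3 -m handwheel '[[0,-0.001,-0.003,0,0,0,0],[0,0,-0.006,0,0,0,0],[0,0,-0.006,0,0,0,0],[0,0,0,0,0,0,0]]' 60
```

```text
[0.1834 0.1847 0.1855] [ 0.50870973 -0.17751997]
time: 4.47
tool_pos: [0.4885, -0.225, 0.2137]
tcp_rot: [-1.177, 1.259, -1.258]
wrist_force: [-0.2, 0.9, -2.2]
width: 0.147
```

```bash
python3 -m handwheel '[[0,0,-0.01,0,0,0,0],[0,0,-0.012,0,0,0,0],[0,0,-0.015,0,0,0,0],[0,0,-0.015,0,0,0,0],[0,-0.01,-0.01,0,0,0,0],[0,-0.02,0,0,0,0,0],[0,-0.03,0,0,0,0,0],[0,0,0,0,0,0,0]]' 60; python3 -c "
from h import *
goto([0.522,0.165,0.27],-5.5)
i=snap('side')[0]
cv2.imwrite('pics/s3.png',cv2.resize(i[90:230,180:360,::-1],None,fx=4,fy=4,interpolation=2))"
```

```text
time: 5.48
tool_pos: [0.4289, -0.2221, 0.2774]
tcp_rot: [-1.174, 1.252, -1.264]
wrist_force: [-0.5, 0.5, -1.5]
width: 0.147
t 5.47 tcp [ 0.4289 -0.2221  0.2774] xax [-0.067 -0.998  0.003] yax [ 0.006 -0.004 -1.   ] zax [ 0.998 -0.067  0.007] F [-0.5  0.5 -1.5] w 0.147
 shift tool [-0.3925  0.0066  0.0669]
 turn -5.5 [-0.007  0.029  0.003] deg 1.7
 turn 174.5 [ 0.005 -3.113  0.01 ] deg 178.4
 q [-0.529 -0.138  1.945  0.     1.327 -0.462]
```

View pics/s3.png

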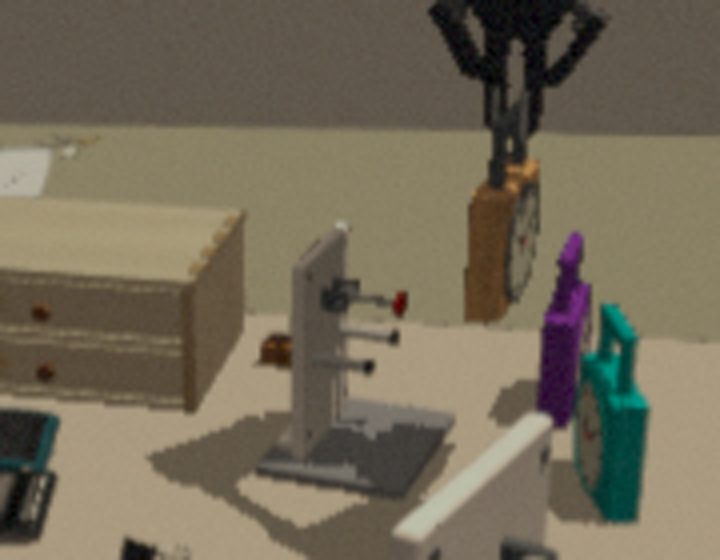

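```bash
python3 - <<'E'
from h import *
W=np.load('/tmp/topW.npy'); P=W[215:310,110:205].reshape(-1,3)
for a in (0.03,0.1,0.2,0.23,0.26,0.3):
    q=P[P[:,2]>a]; print(a,len(q),q.min(0).round(3) if len(q) else '',q.max(0).round(3) if len(q) else '')
E
python3 -m handwheel '[[-0.03,-0.01,0,0,0,0,0],[-0.05,-0.01,0,0,0,0,0],[-0.05,0,0.005,0,0.007,0,0],[-0.05,0,0.01,0,0.007,0,0],[-0.05,0,0.01,0,0.007,0,0],[-0.04,0,0.01,0,0.008,0,0],[-0.02,0,0.005,0,0,0,0],[0,0,0,0,0,0,0]]'; python3 -c "
from h import *
goto([0.522,0.165,0.28],-5.5)
snap('wrist','w3.png')"
```

```text
0.03 991 [0.259 0.169 0.03 ] [0.397 0.316 0.252]
0.1 870 [0.259 0.169 0.1  ] [0.382 0.316 0.252]
0.2 382 [0.262 0.17  0.2  ] [0.382 0.316 0.252]
0.23 321 [0.332 0.171 0.23 ] [0.38  0.316 0.252]
0.26 0  
0.3 0  
time: 6.52
tool_pos: [0.4884, 0.0661, 0.2919]
tcp_rot: [-1.166, 1.28, -1.276]
wrist_force: [0.4, -0.7, -1.6]
width: 0.149
t 6.53 tcp [0.4884 0.0661 0.2919] xax [-0.093 -0.996  0.   ] yax [-0.003 -0.    -1.   ] zax [ 0.996 -0.093 -0.003] F [ 0.4 -0.7 -1.6] w 0.149
 shift tool [-0.1016  0.0118  0.0243]
 turn -5.5 [0.003 0.003 0.   ] deg 0.2
 turn 174.5 [ 1.000e-03 -3.139e+00 -5.000e-03] deg 179.8
 q [ 0.084 -0.117  1.901  0.     1.361  0.177]
```

View pics/w3.png

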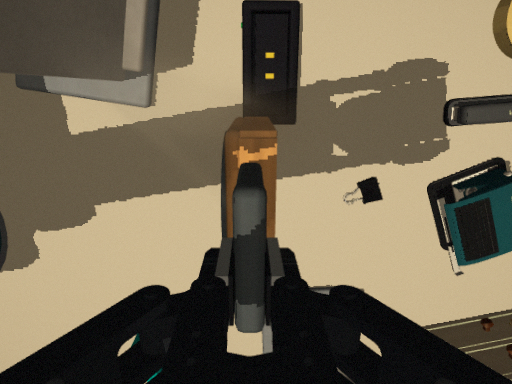

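The dock shows at columns 243–300, rows 2–123, with the green lamp at (243,22) on the world −x side. I'll measure the dock and the held clock in this one frame.

Run:
```python
from h import *
i,z,m,d,T=load('wrist'); W=cloud(z,m,d,T); Z=W[...,2]
box=np.zeros(Z.shape,bool); box[0:124,225:315]=1
k=box&(Z>0.018)&(Z<0.032); P=W[k]; r=cv2.minAreaRect(P[:,:2].astype(np.float32)); print('rim',np.round(r[0],4),np.round(r[1],4),r[2],np.median(P[:,2]))
n,l,s,c=cv2.connectedComponentsWithStats((box&(Z>0.006)&(Z<0.014)).astype(np.uint8)); 
for kk in range(1,n):
    if s[kk,4]>300:
        P=W[l==kk]; r=cv2.minAreaRect(P[:,:2].astype(np.float32)); print('floor',s[kk],np.round(r[0],4),np.round(r[1],4),r[2],np.median(P[:,2]))
# black mask ray cast on rim top plane 24mm
g=i.max(-1)<70
n,l,s,c=cv2.connectedComponentsWithStats((g&box).astype(np.uint8)); kk=1+s[1:,4].argmax(); print(s[kk])
cs=box.copy(); cs[:]=0; cs[118:240,215:290]=1
P=W[cs&(Z>0.23)&(Z<0.27)]; print('clocktop z',np.percentile(P[:,2],[5,50,95]))
hist=np.histogram(P[:,2],bins=12); print(hist)
q=P[np.abs(P[:,2]-np.median(P[:,2]))<0.004]; r=cv2.minAreaRect(q[:,:2].astype(np.float32)); print(np.round(r[0],4),np.round(r[1],4),r[2], q[:,1].max())
goto()
```

```text
rim [0.5221 0.1706] [0.1386 0.066 ] 84.98275756835938 0.023572122698761855
floor [ 253   12   36  103 3495] [0.5224 0.1701] [0.1174 0.0414] 84.8937759399414 0.009955059700398117
[ 242    0   58  124 6528]
clocktop z [0.24785513 0.26278117 0.26416692]
(array([  10,   45,   13,   55,   35,   54,   81,   98,  304, 2008, 1061,
         31]), array([0.23002143, 0.23334729, 0.23667315, 0.239999  , 0.24332486,
       0.24665072, 0.24997658, 0.25330243, 0.25662829, 0.25995415,
       0.26328   , 0.26660586, 0.26993172]))
[0.4898 0.0915] [0.0616 0.0309] 84.71563720703125 0.12260191822309649
t 6.58 tcp [0.4882 0.0652 0.2921] xax [-0.094 -0.996  0.001] yax [-0.003 -0.001 -1.   ] zax [ 0.996 -0.094 -0.003] F [ 0.1 -0.2 -1.4] w 0.147
 q [ 0.082 -0.118  1.901 -0.     1.362  0.177]
```

```bash
python3 -m handwheel '[[-0.02,0,0.004,0,0,0,0],[-0.03,0,0.008,0,0,0,0],[-0.03,0,0.008,0,0,0,0],[-0.02,0.02,0.003,0,-0.004,0,0],[0,0.03,0,0,0,0,0],[0,0.03,0,0,0,0,0],[0,0.02,0,0,0,0,0],[0,0,0,0,0,0,0]]'; python3 -c "
from h import *
goto([0.5224,0.166,0.150],-5.1)
"
```

```text
time: 7.58
tool_pos: [0.5194, 0.1613, 0.1908]
tcp_rot: [-1.169, 1.28, -1.276]
wrist_force: [0.3, 0.1, -2.1]
width: 0.145
t 7.58 tcp [0.5194 0.1613 0.1908] xax [-0.092 -0.996  0.002] yax [-0.005 -0.002 -1.   ] zax [ 0.996 -0.092 -0.005] F [ 0.3  0.1 -2.1] w 0.145
 shift tool [-0.0051  0.0407  0.0027]
 turn -5.1 [ 0.005 -0.003  0.002] deg 0.4
 turn 174.9 [-3.000e-03  3.138e+00  8.000e-03] deg 179.8
 q [ 0.255  0.05   1.926 -0.     1.171  0.348]
```

```bash
python3 -m handwheel '[[-0.003,0,0.002,0,0,0,0],[-0.002,0.008,0.001,0.004,-0.003,0,0],[0,0.015,0,0,0,0,0],[0,0.008,0,0,0,0,0],[0,0,0,0,0,0,0]]'; python3 -c "
from h import *
goto([0.5224,0.166,0.150],-5.1)
i=snap('side')[0]; cv2.imwrite('pics/s4.png',cv2.resize(i[170:300,180:320,::-1],None,fx=4,fy=4,interpolation=2))
i,z,m,d,T=snap('wrist','w4.png')
"
```

```text
time: 8.2
tool_pos: [0.524, 0.1667, 0.1613]
tcp_rot: [-1.166, 1.273, -1.276]
wrist_force: [-0.0, 0.1, -1.3]
width: 0.151
t 8.2 tcp [0.524  0.1667 0.1613] xax [-0.089 -0.996  0.001] yax [ 0.001 -0.001 -1.   ] zax [ 0.996 -0.089  0.001] F [-0.   0.1 -1.3] w 0.151
 shift tool [ 0.0008  0.0113 -0.0015]
 turn -5.1 [-0.001  0.     0.001] deg 0.1
 turn 174.9 [ 2.000e-03 -3.142e+00  2.000e-03] deg 180.0
 q [ 0.264  0.083  1.949 -0.002  1.109  0.353]
```

View pics/s4.png

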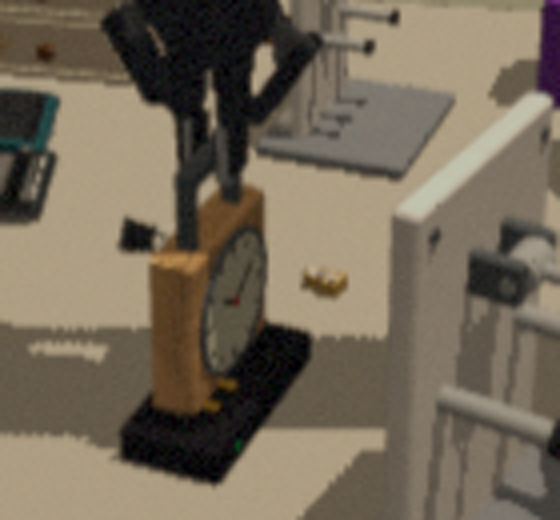

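View pics/w4.png

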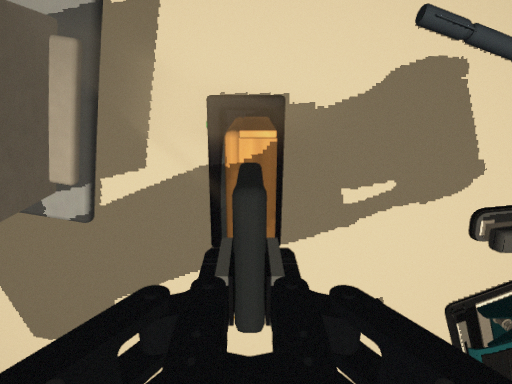

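The side view shows the clock above the trough with its dial towards the lamp at (238,443). In the wrist view it sits centred in the dock outline (208–285). Lowering it now.

```bash
python3 -m handwheel '[[0,0.007,-0.0015,0,0,0,0],[0,0.006,0,0,0,0,0],[0,0.004,0,0,0,0,0],[0,0.003,0,0,0,0,0],[0,0,0,0,0,0,0]]'; python3 -c "
from h import *
goto([0.5224,0.166,0.138],-5.1)"
```

```text
time: 8.93
tool_pos: [0.5234, 0.167, 0.1424]
tcp_rot: [-1.164, 1.272, -1.276]
wrist_force: [-0.4, -0.2, -1.9]
width: 0.151
t 8.93 tcp [0.5234 0.167  0.1424] xax [-0.089 -0.996  0.   ] yax [ 0.003 -0.001 -1.   ] zax [ 0.996 -0.089  0.003] F [-0.4 -0.2 -1.9] w 0.151
 shift tool [ 0.0011  0.0044 -0.001 ]
 turn -5.1 [-0.003  0.     0.   ] deg 0.2
 turn 174.9 [ 0.    -3.142  0.005] deg 180.0
 q [ 0.264  0.099  1.968 -0.002  1.071  0.354]
```

```bash
python3 -m handwheel '[[0,0.002,0,0,0,0,0],[0,0.0015,0,0,0,0,0],[0,0,0,0,0,0,0]]'; python3 -m handwheel '[[0,0.001,0,0,0,0,0],[0,0,0,0,0,0,0]]'
```

```text
time: 9.3
tool_pos: [0.5236, 0.1671, 0.1392]
tcp_rot: [-1.163, 1.271, -1.276]
wrist_force: [0.3, 0.1, -2.0]
width: 0.152
time: 9.55
tool_pos: [0.524, 0.1672, 0.1388]
tcp_rot: [-1.162, 1.271, -1.277]
wrist_force: [0.2, 0.2, 0.9]
width: 0.148
```

The wrist force rose from −2.0 to +0.9 N, so the clock has touched down. Opening.

```bash
python3 -m handwheel '[[0,0.0005,0,0,0,0,0],[0,0,0,0,0,0,0.25],[0,0,0,0,0,0,0.4],[0,0,0,0,0,0,0.55],[0,0,0,0,0,0,0.55]]'; python3 -c "
from h import *
goto()
i=snap('side')[0]; cv2.imwrite('pics/s5.png',cv2.resize(i[170:300,180:320,::-1],None,fx=4,fy=4,interpolation=2))
i,z,m,d,T=snap('wrist','w5.png')
"
```

```text
time: 10.18
tool_pos: [0.5235, 0.1671, 0.1376]
tcp_rot: [-1.163, 1.272, -1.276]
wrist_force: [0.6, -0.4, 0.1]
width: 0.552
t 10.18 tcp [0.5235 0.1671 0.1376] xax [-0.089 -0.996  0.   ] yax [ 0.004 -0.    -1.   ] zax [ 0.996 -0.089  0.004] F [ 0.6 -0.4  0.1] w 0.552
 q [ 0.265  0.104  1.973 -0.002  1.061  0.354]
```

View pics/s5.png

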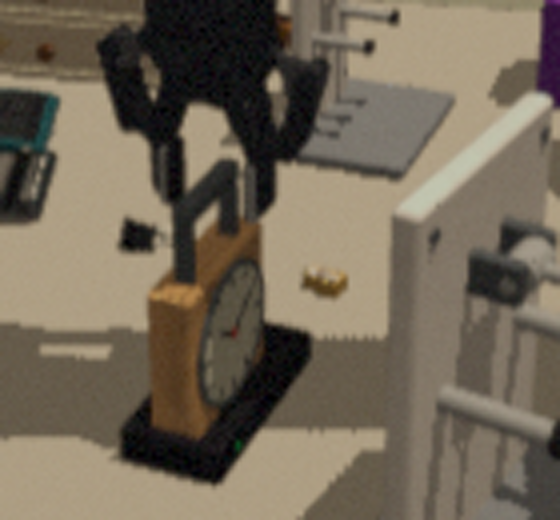

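View pics/w5.png

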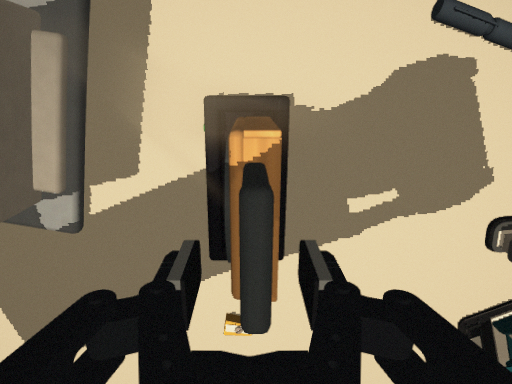

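```bash
python3 -m handwheel '[[0,-0.015,0,0,0,0,0.6],[0,-0.04,0,0,0,0,0.6],[0,-0.05,0,0,0,0,0.6],[0,-0.04,0,0,0,0,0.6],[0,-0.015,0,0,0,0,0.6],[0,0,0,0,0,0,0.6]]'
python3 - <<'E'
from h import *
i,z,m,d,T=snap('wrist','w6.png'); W=cloud(z,m,d,T); Z=W[...,2]
n,l,s,c=cv2.connectedComponentsWithStats(((Z>0.1)&(Z<0.12)&(cv2.cvtColor(i,cv2.COLOR_RGB2HSV)[...,1]>120)).astype(np.uint8))
k=1+s[1:,4].argmax(); P=W[l==k]; r=cv2.minAreaRect(P[:,:2].astype(np.float32)); print('clocktop',s[k],np.round(r[0],4),np.round(r[1],4),r[2],np.percentile(P[:,2],[5,50,95]))
n,l,s,c=cv2.connectedComponentsWithStats(((Z>0.14)&(Z<0.17)).astype(np.uint8))
for k in range(1,n):
    if s[k,4]>200: P=W[l==k]; r=cv2.minAreaRect(P[:,:2].astype(np.float32)); print('bar',s[k],np.round(r[0],4),np.round(r[1],4),r[2],np.percentile(P[:,2],[5,50,95]))
dc=np.array([0.5222,0.1704])
goto()
E
```

```text
time: 11.02
tool_pos: [0.5235, 0.1673, 0.299]
tcp_rot: [-1.161, 1.27, -1.277]
wrist_force: [-0.1, -0.8, -0.7]
width: 0.597
clocktop [ 238  112   28   99 1445] [0.5271 0.1713] [0.1036 0.028 ] 84.56983947753906 [0.10726646 0.10975022 0.11105936]
bar [  45   14   23  184 3296] [0.3627 0.2424] [0.1508 0.0057] 76.51044464111328 [0.14169403 0.15588302 0.16874514]
bar [ 244  134   16   77 1145] [0.5269 0.1719] [0.0684 0.0132] 85.44728088378906 [0.15651856 0.15936905 0.16068484]
t 11.07 tcp [0.5226 0.1671 0.2971] xax [-0.089 -0.996  0.   ] yax [ 0.003 -0.001 -1.   ] zax [ 0.996 -0.089  0.003] F [ 0.6  0.4 -0.3] w 0.598
 q [ 2.650e-01 -1.300e-02  1.793e+00 -1.000e-03  1.359e+00  3.540e-01]
```

View pics/w6.png

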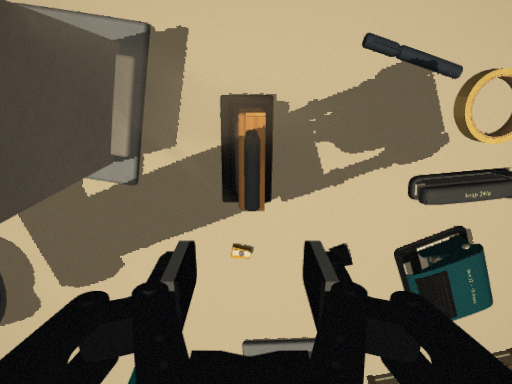

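The clock stands seated at (252,155) in the dock, its top at z = 0.110. It is offset about 5 mm in x and 1 mm in y, within tolerance. The sharpener at (242,251) hasn't moved. Next, the hook.

```bash
python3 -m handwheel '[[0.03,0,0.001,0,0,0,0.6],[0.055,0,0.001,0,0,0,0.6],[0.055,0,0.002,0,0,0,0.6],[0.055,0,0.002,0,0,0,0.6],[0.055,0,0.002,0,0,0,0.6],[0.055,0,0.002,0,0,0,0.6],[0.055,0,0.001,0,0,0,0.6],[0.03,0,0.001,0,0,0,0.6]]'
python3 -m handwheel '[[0,0,0,0,0.17,0,0.6],[0,0,0,0,0.18,0,0.6],[0,0,0,0,0.18,0,0.6],[0,0,0,0,0.18,0,0.6],[0,0,0,0,0.18,0,0.6],[0,0,0,0,0.18,0,0.6],[0,0,0,0,0.18,0,0.6],[0,0,0,0,0.18,0,0.6]]'
python3 -m handwheel '[[0,0,0,0,0.11,0,0.5],[0,0,0,0,0,0,0.5]]'
python3 - <<'E'
from h import *
goto([0.5116,-0.2213,0.2],-93.5)
i,z,m,d,T=snap('wrist','w7.png'); 
hsv=cv2.cvtColor(i,cv2.COLOR_RGB2HSV); red=((hsv[...,0]<6)|(hsv[...,0]>174))&(hsv[...,1]>150)&(hsv[...,2]>60)
W=cloud(z,m,d,T)
n,l,s,c=cv2.connectedComponentsWithStats(red.astype(np.uint8))
for k in range(1,n):
    if s[k,4]>15: P=W[l==k]; print(s[k],c[k].round(),np.nanmin(P,0).round(4),np.nanmax(P,0).round(4),np.nanmedian(P,0).round(4))
Z=W[...,2]; n,l,s,c=cv2.connectedComponentsWithStats(((Z>0.168)&(Z<0.185)).astype(np.uint8))
for k in range(1,n):
    if s[k,4]>200: P=W[l==k]; r=cv2.minAreaRect(P[:,:2].astype(np.float32)); print('board',s[k],np.round(r[0],4),np.round(r[1],4),r[2])
E
```

```text
time: 12.08
tool_pos: [0.4984, -0.2243, 0.2945]
tcp_rot: [-1.164, 1.277, -1.275]
wrist_force: [-0.2, 0.9, 0.6]
width: 0.6
time: 13.08
tool_pos: [0.499, -0.2217, 0.2945]
tcp_rot: [-0.051, 2.201, -2.196]
wrist_force: [-0.4, -0.7, -0.1]
width: 0.598
time: 13.32
tool_pos: [0.4991, -0.2218, 0.295]
tcp_rot: [-0.062, -2.194, 2.19]
wrist_force: [-0.3, -0.3, 0.1]
width: 0.499
t 13.32 tcp [ 0.4991 -0.2218  0.295 ] xax [-0.998  0.057  0.   ] yax [-0.     0.002 -1.   ] zax [-0.057 -0.998 -0.002] F [-0.3 -0.3  0.1] w 0.499
 shift tool [-0.0124  0.095  -0.001 ]
 turn -93.5 [0.002 0.004 0.   ] deg 0.3
 turn 86.5 [ 1.000e-03 -3.137e+00 -3.000e-03] deg 179.8
 q [-4.650e-01 -1.400e-02  1.798e+00  1.000e-03  1.359e+00  1.163e+00]
[239 159  22  10 171] [249. 163.] [ 0.4745 -0.2328 -0.    ] [ 0.5143 -0.2068  0.1468] [ 0.5116 -0.2227  0.1435]
board [ 179   81  142   19 2329] [ 0.576  -0.2268] [0.1091 0.0136] 86.76224517822266
```

View pics/w7.png

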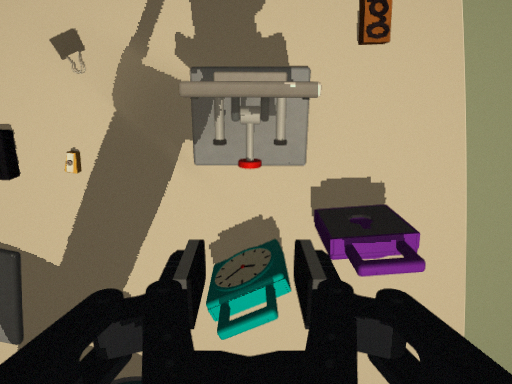

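The red head is at (249,163). Casting it gives a centre near (0.5116, −0.2225, 0.135). Descending to pinch it.

```bash
python3 -m handwheel '[[-0.0125,0.02,0.0003,0,0.004,0,0.45],[0,0.04,0,0,0,0,0.45],[0,0.045,0,0,0,0,0.45],[0,0.04,0,0,0,0,0.45],[0,0.02,0,0,0,0,0.45],[0,0.009,0,0,0,0,0.45],[0,0,0,0,0,0,0.45]]'
python3 - <<'E'
from h import *
goto([0.5116,-0.2225,0.121],-93.5)
snap('wrist','w8.png'); i=snap('side')[0]; cv2.imwrite('pics/s8.png',cv2.resize(i[110:230,200:340,::-1],None,fx=4.5,fy=4.5,interpolation=2))
E
```

```text
time: 14.25
tool_pos: [0.5131, -0.2231, 0.1226]
tcp_rot: [-0.07, -2.192, 2.191]
wrist_force: [-0.9, 0.2, 1.4]
width: 0.454
t 14.25 tcp [ 0.5131 -0.2231  0.1226] xax [-0.998  0.062 -0.002] yax [ 0.002  0.001 -1.   ] zax [-0.062 -0.998 -0.001] F [-0.9  0.2  1.4] w 0.454
 shift tool [ 0.0015  0.0016 -0.0005]
 turn -93.5 [ 0.001 -0.001 -0.002] deg 0.1
 turn 86.5 [4.000e-03 3.141e+00 1.000e-03] deg 180.0
 q [-0.456  0.139  1.964  0.002  1.037  1.176]
```

View pics/w8.png

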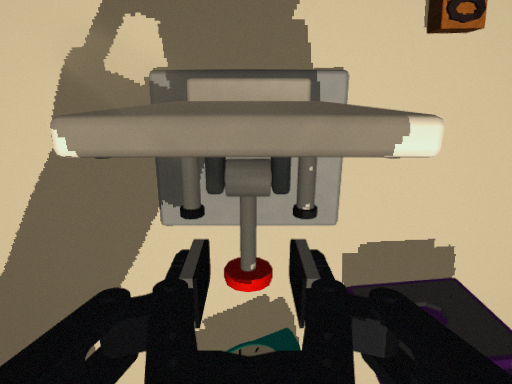

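View pics/s8.png

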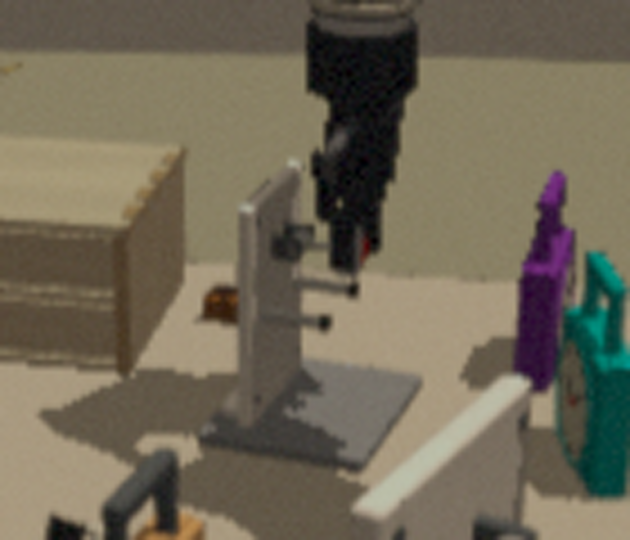

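The head at (249,275) is centred between the jaws but sits near the pads' front edge. I'll shift 4.5 mm forward and close.

```bash
python3 -m handwheel '[[0.0045,0.001,0,0,0,0,0.45],[0,0,0,0,0,0,0.2],[0,0,0,0,0,0,0],[0,0,0,0,0,0,0],[0,0,0,0,0,0,0],[0,0,0,0,0,0,0]]' 35
python3 - <<'E'
from h import *
goto()
snap('wrist','w9.png'); i=snap('side')[0]; cv2.imwrite('pics/s9.png',cv2.resize(i[110:230,200:340,::-1],None,fx=4.5,fy=4.5,interpolation=2))
E
```

```text
time: 15.1
tool_pos: [0.509, -0.2225, 0.1237]
tcp_rot: [-0.073, -2.193, 2.191]
wrist_force: [-3.5, 4.7, 6.3]
width: 0.234
t 15.1 tcp [ 0.509  -0.2225  0.1237] xax [-0.998  0.062 -0.004] yax [ 0.004  0.001 -1.   ] zax [-0.062 -0.998 -0.001] F [-3.5  4.7  6.3] w 0.234
 q [-0.458  0.13   1.972  0.003  1.036  1.173]
```

View pics/w9.png

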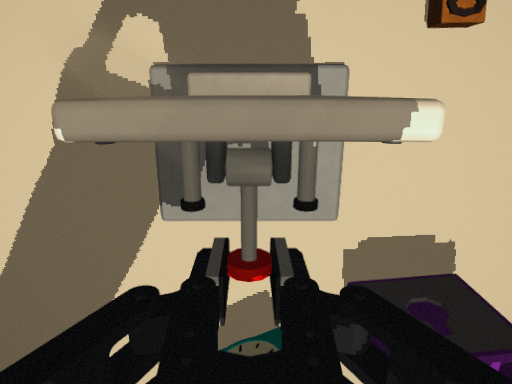

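The fingers stopped at 0.234 (about 20 mm), so the head is pinched. Carrying it round the arc.

```bash
python3 -m handwheel '[[-0.0005,-0.0067,0,0,0,0,0],[-0.0015,-0.0065,0,0,0,0,0],[-0.0024,-0.0062,0,0,0,0,0],[-0.0033,-0.0058,0,0,0,0,0],[-0.0042,-0.0052,0,0,0,0,0],[0,0,0,0,0,0,0]]'
python3 - <<'E'
from h import *
goto()
snap('wrist','w10.png'); i=snap('side')[0]; cv2.imwrite('pics/s10.png',cv2.resize(i[110:230,200:340,::-1],None,fx=4.5,fy=4.5,interpolation=2))
E
```

```text
time: 15.95
tool_pos: [0.521, -0.2233, 0.1539]
tcp_rot: [-0.072, -2.193, 2.191]
wrist_force: [-0.4, 6.3, -1.3]
width: 0.229
t 15.95 tcp [ 0.521  -0.2233  0.1539] xax [-0.998  0.062 -0.004] yax [ 0.004  0.001 -1.   ] zax [-0.062 -0.998 -0.001] F [-0.4  6.3 -1.3] w 0.229
 q [-0.45   0.12   1.922  0.003  1.096  1.181]
```

View pics/w10.png

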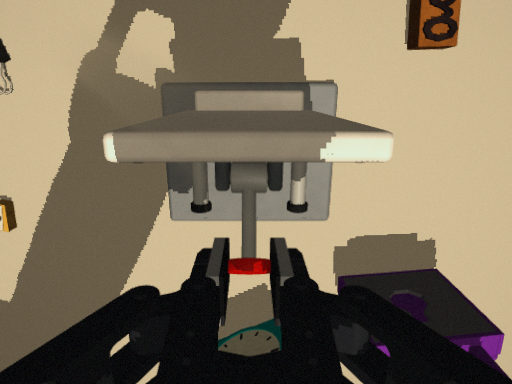

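View pics/s10.png

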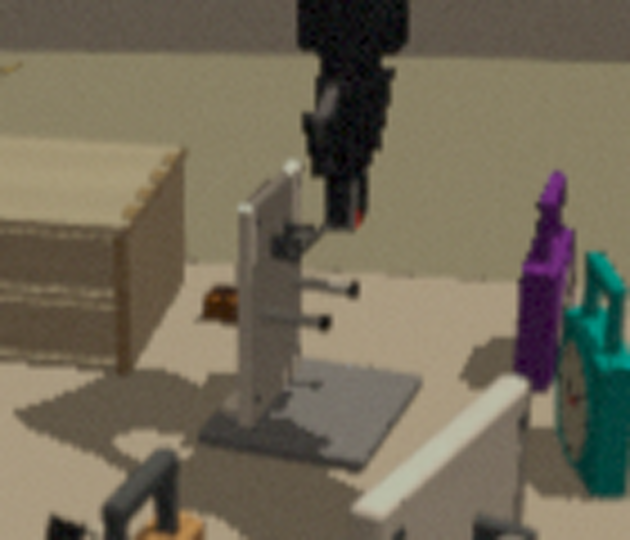

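```bash
python3 -m handwheel '[[-0.0049,-0.0045,0,0,0,0,0],[-0.0055,-0.0037,0,0,0,0,0],[-0.006,-0.0029,0,0,0,0,0],[-0.0064,-0.0019,0,0,0,0,0],[-0.0066,-0.001,0,0,0,0,0],[0,0,0,0,0,0,0]]'
python3 - <<'E'
from h import *
goto()
snap('wrist','w11.png'); i=snap('side')[0]; cv2.imwrite('pics/s11.png',cv2.resize(i[110:230,200:340,::-1],None,fx=4.5,fy=4.5,interpolation=2))
E
```

```text
time: 16.8
tool_pos: [0.5521, -0.2271, 0.1692]
tcp_rot: [-0.077, -2.191, 2.198]
wrist_force: [2.2, 0.9, -1.1]
width: 0.002
t 16.8 tcp [ 0.5521 -0.2271  0.1692] xax [-0.998  0.062 -0.008] yax [ 0.008 -0.003 -1.   ] zax [-0.062 -0.998  0.003] F [ 2.2  0.9 -1.1] w 0.002
 q [-0.432  0.158  1.849  0.     1.126  1.2  ]
```

View pics/w11.png

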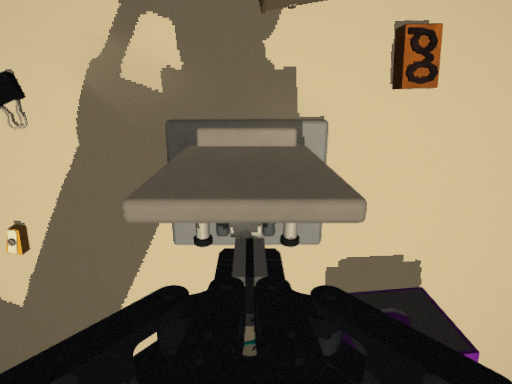

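View pics/s11.png

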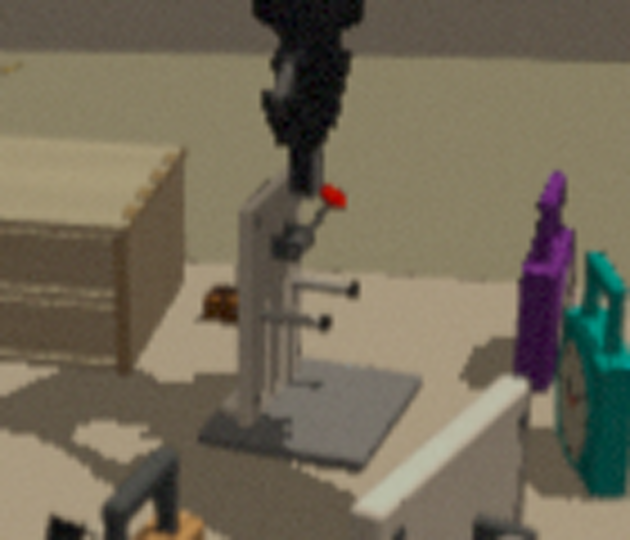

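The pinch slipped at roughly 1 rad, and the head is now at (333,197) in the side crop, in front of the fingers. As the task suggests, I'll go round to the front with shut fingers and press it towards the board.

```bash
python3 -m handwheel '[[0,-0.025,0,0,0,0,0],[0,-0.025,0,0,0,0,0],[0.03,0,0,0,0,0,0],[0.032,0,0.0,0,0,0,0],[0,0.03,0,0,0,0,0],[0,0.028,0,0,0,0,0],[0,0.006,0,0,0,0,0],[0,0,0,0,0,0,0]]'
python3 - <<'E'
from h import *
goto([0.5305,-0.2225,0.155],-93.5)
i=snap('side')[0]; cv2.imwrite('pics/s12.png',cv2.resize(i[110:230,200:340,::-1],None,fx=4.5,fy=4.5,interpolation=2))
E
```

```text
time: 17.9
tool_pos: [0.4881, -0.2223, 0.1536]
tcp_rot: [-0.072, -2.191, 2.192]
wrist_force: [-0.6, 0.1, 0.6]
width: -0.001
t 17.9 tcp [ 0.4881 -0.2223  0.1536] xax [-0.998  0.062 -0.004] yax [ 0.004 -0.001 -1.   ] zax [-0.062 -0.998  0.001] F [-0.6  0.1  0.6] w -0.001
 shift tool [-0.0423 -0.0012 -0.0025]
 turn -93.5 [-0.001 -0.001 -0.004] deg 0.2
 turn 86.5 [ 6.00e-03  3.14e+00 -1.00e-03] deg 179.9
 q [-4.740e-01  6.300e-02  1.985e+00  1.000e-03  1.089e+00  1.158e+00]
```

View pics/s12.png

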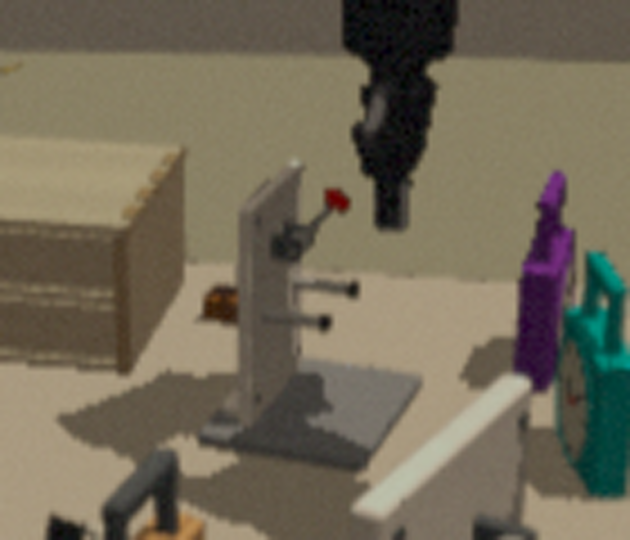

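```bash
python3 -m handwheel '[[-0.008,0,-0.0005,0,0,0,0],[-0.008,0,-0.0005,0,0,0,0],[-0.007,0,-0.0005,0,0,0,0],[-0.006,0,-0.0005,0,0,0,0],[-0.005,0,0,0,0,0,0],[-0.004,0,0,0,0,0,0],[0,0,0,0,0,0,0]]'
python3 - <<'E'
from h import *
goto([0.5305,-0.2225,0.155],-93.5)
i=snap('side')[0]; cv2.imwrite('pics/s13.png',cv2.resize(i[110:230,200:340,::-1],None,fx=4.5,fy=4.5,interpolation=2))
E
```

```text
time: 18.82
tool_pos: [0.527, -0.2222, 0.1534]
tcp_rot: [-0.073, -2.192, 2.193]
wrist_force: [-0.2, 0.0, 0.6]
width: 0.001
t 18.82 tcp [ 0.527  -0.2222  0.1534] xax [-0.998  0.062 -0.005] yax [ 0.005 -0.    -1.   ] zax [-0.062 -0.998  0.   ] F [-0.2  0.   0.6] w 0.001
 shift tool [-0.0035 -0.0016  0.    ]
 turn -93.5 [-0.    -0.001 -0.005] deg 0.3
 turn 86.5 [ 0.008  3.141 -0.   ] deg 179.9
 q [-0.444  0.129  1.913  0.002  1.095  1.188]
```

View pics/s13.png

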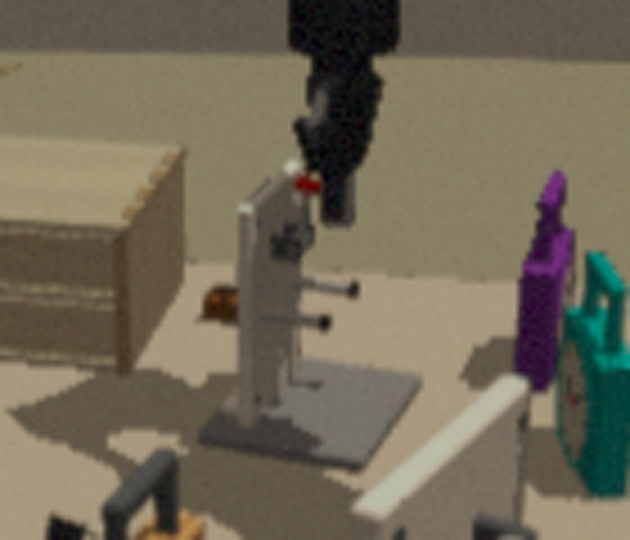

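The head is nearly home, at (309,184) and close to the board. I'll press further until a stop force shows.

```bash
python3 -m handwheel '[[-0.003,0,0,0,0,0,0],[-0.002,0,0,0,0,0,0],[0,0,0,0,0,0,0]]'; python3 -m handwheel '[[-0.0015,0,0,0,0,0,0],[-0.001,0,0,0,0,0,0],[0,0,0,0,0,0,0]]'
```

```text
time: 19.25
tool_pos: [0.5304, -0.2224, 0.1533]
tcp_rot: [-0.07, -2.191, 2.191]
wrist_force: [-4.7, -0.4, 3.5]
width: 0.001
time: 19.62
tool_pos: [0.5307, -0.2224, 0.1532]
tcp_rot: [-0.065, -2.189, 2.188]
wrist_force: [-11.6, -0.2, 7.9]
width: 0.003
```

The tool has stopped advancing and the force is at 11.6 N, so the hook is on its stop. Backing off and checking.

```bash
python3 -m handwheel '[[0.01,0,0,0,0,0,0],[0.02,0,0,0,0,0,0],[0.03,-0.02,0,0,0,0,0],[0.02,-0.05,0,0,0,0,0],[0,-0.05,0,0,0,0,0.1],[0,-0.04,0,0,0,0,0.2],[0,0,0,0,0,0,0.2]]'
python3 - <<'E'
from h import *
goto()
i=snap('side','s14.png')[0]; cv2.imwrite('pics/s14b.png',cv2.resize(i[100:300,180:340,::-1],None,fx=3,fy=3,interpolation=2))
i,z,m,d,T=snap('wrist','w14.png'); W=cloud(z,m,d,T)
hsv=cv2.cvtColor(i,cv2.COLOR_RGB2HSV); red=((hsv[...,0]<6)|(hsv[...,0]>174))&(hsv[...,1]>150)&(hsv[...,2]>60)
n,l,s,c=cv2.connectedComponentsWithStats(red.astype(np.uint8))
for k in range(1,n):
    if s[k,4]>15: P=W[l==k]; print('red',s[k],c[k].round(),np.nanmedian(P,0).round(4),np.nanmax(P,0).round(4))
i,z,m,d,T=snap('top','t14.png'); W1=cloud(z,m,d,T); W0=np.load('/tmp/topW.npy')
Z=W1[...,2]; box=np.zeros(Z.shape,bool); box[185:225,160:220]=1
for a,b in((0.1,0.12),(0.15,0.17)):
    P=W1[box&(Z>a)&(Z<b)]
    if len(P)>10: r=cv2.minAreaRect(P[:,:2].astype(np.float32)); print('clock',a,len(P),np.round(r[0],4),np.round(r[1],4),r[2],np.median(P[:,2]))
E
```

```text
time: 20.5
tool_pos: [0.4557, -0.2188, 0.318]
tcp_rot: [-0.083, -2.191, 2.201]
wrist_force: [0.4, 0.8, 0.4]
width: 0.195
t 20.5 tcp [ 0.4557 -0.2188  0.318 ] xax [-0.998  0.062 -0.014] yax [ 0.013 -0.005 -1.   ] zax [-0.062 -0.998  0.004] F [0.4 0.8 0.4] w 0.195
 q [-0.498 -0.114  1.851  0.002  1.391  1.134]
red [237  51  27  29 595] [250.  65.] [ 0.5518 -0.2254  0.1823] [ 0.5708 -0.2141  0.1846]
clock 0.1 192 [0.5267 0.1726] [0.1046 0.0313] 84.39043426513672 0.10866028431897823
clock 0.15 106 [0.5275 0.1732] [0.0693 0.0142] 85.7341079711914 0.1586322926493593
```

View pics/s14b.png

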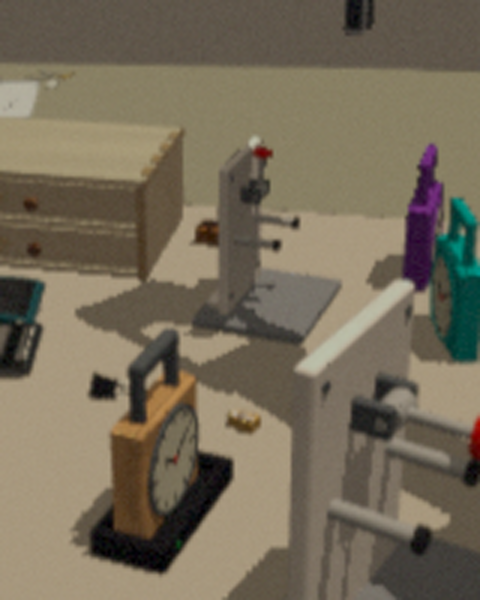

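View pics/t14.png

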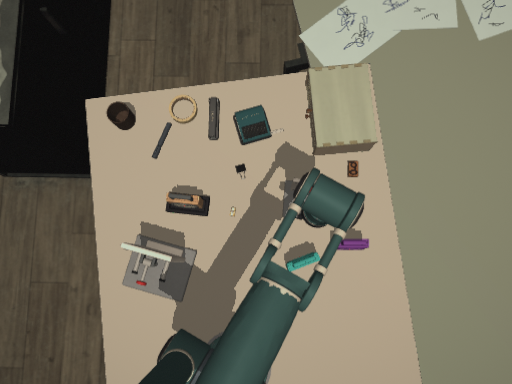

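The top view shows the sharpener (233,211), clip (240,169), marker (162,140) and block (352,168) at their starting pixels. The clock is upright in the dock, and the hook's head sits at stand x ≈ +8 mm with its top face at z = 0.182, which is folded. Handing in.

```bash
python3 -c "
from workcell import workorder
print(workorder.finish_job())"
```

```text
the job is handed in; nothing more can be done
None
```

The wood clock is off its hook and standing in the black dock, dial to the green lamp, and the empty hook is folded up against the board. I handed the job in at about 20.7 s of the 61 s; no verdict was reported.

- **Clock:** I gripped it by the handle, lifted it about 25 mm, drew it about 75 mm forward off the hook, then lowered it until it touched the dock floor and let go.
- **Clock position:** It is about 5 mm in x and 1–3 mm in y from the dock's centre. That is inside the limits but not centred. Its top is at 110 mm, which means it is fully seated, and it is upright.
- **Hook:** The pinch slipped at roughly 1 rad. I moved shut fingers round to the front and pressed the head home until it stopped, at about 12 N. The head was then at stand x of about +8 mm with its top face at 182 mm, which is about 1.5 rad.
- **Other things:** The sharpener, clip, marker and block are where they started in the last top view, judged by eye.
- **Robot:** The arm was clear of everything, with the wrist force near zero.

No check failed. My measurements of the clock's position differed by up to about 2 mm between the two cameras.

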